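Wake the kitchen scale and zero it under the cup

TASK

The espresso cup stands on the kitchen scale. Wake the scale by pressing its green key fully down and letting it spring back, then zero it by pressing the blue key fully down and letting that spring back too. Do not press the orange key, and leave the cup standing where it is on the scale.

Things in the scene. Friction and masses are not known exactly. Their poses are not given: they have to be found in the camera images.
- green_key (a point): centre of the top face of the green round key (wakes the scale): 30 mm diameter, flat top 38 mm above the worktop, 10 mm proud of its grey bezel (38 mm diameter). It moves straight down 6 mm to a firm stop against a spring: about 1.2 N starts it, 4 N reaches the stop; it springs back when let go. The point moves down with the key.
- blue_key (a point): centre of the top face of the blue round key (zeroes the scale); same size, height, travel and spring as the green one. The three keys stand in one row, 60 mm apart centre to centre, along the front edge (towards the robot) of the scale; which colour is in which place varies.
- orange_key (a point): centre of the top face of the orange round key (changes the unit; not to be pressed); same size, height, travel and spring as the green one. Behind the row of keys the white, flat scale (230 x 190 mm, fixed, turned up to 16 degrees either way) has a dark display and then the steel platform.
- cup: loose espresso cup, dark above and cream below, 60 mm wide, 84 mm over its handle, 53 mm high, standing upright on the scale's platform behind the keys (its rim is 83 mm above the worktop); origin at the centre of its underside (handle included), z up

How it is judged:
On the way, in this order (a step that is already met when the one before it is completed fails the run):
1. the green key is pressed at least 4 of its 6 mm down, the blue one being up (distance of green_key from where it was at the start of the episode above 0.004 m and distance of blue_key from where it was at the start of the episode below 0.002 m), for 0.05 s.
2. the green key is let go and back up (distance of green_key from where it was at the start of the episode below 0.0015 m and distance of blue_key from where it was at the start of the episode below 0.002 m), for 0.05 s.
3. the blue key is pressed at least 4 of its 6 mm down, the green one being up (distance of blue_key from where it was at the start of the episode above 0.004 m and distance of green_key from where it was at the start of the episode below 0.002 m), for 0.05 s.
At the end, for the whole second after the job is handed in: All three keys are up again (within 1.5 mm), and the cup stands still and upright (within 10 degrees) on the scale, within 20 mm of where it stood at the start (distance of each of green_key, blue_key, orange_key from where it was at the start of the episode below 0.0015 m and distance of cup from where it was at the start of the episode below 0.02 m and angle between cup's own z axis and vertical below 0.17 rad and linear speed of cup below 0.02 m/s); the robot touches nothing.
It fails at once if the orange key is pressed (more than 3 mm down) (distance of orange_key from where it was at the start of the episode above 0.003 m).
It fails at once if the cup is shifted by more than 30 mm (distance of cup from where it was at the start of the episode above 0.03 m).
It fails at once if the cup is tipped by more than 25 degrees (angle between cup's own z axis and vertical above 0.44 rad).
It also fails if it takes over 29 s, if anything falls off the work surface, if the arm or the gripper's body presses on something with over 40 N, if the wrist force passes 120 N, or if a joint passes its speed limit or range.

ROBOT

A 6-joint arm with a two-finger parallel gripper is mounted at the origin on a cart in front of the work surface, level with it; the furniture and walls round the work are solid. World frame = base frame: x ahead of the robot, y to its left, z up, the work surface at z = 0. Lengths are in m, angles in rad, forces in N, time in s.
With the tool pointing down it reaches from about 0.425 to 0.95 m from the base axis. Payload 14.7 kg.
Tool frame: the origin (TCP) lies between the finger pads; the fingertips stand 25 mm ahead of it and the grasp point (between the pads) lies 6 mm ahead of it; z points along the fingers, y is the line along which they close (so a half turn about z gives the same grasp; the last joint's range is limited). The gripper opens to 85 mm and grips with 20 to 120 N. Pads are 22 mm wide; open, the fingers measure 114 mm over their backs; the gripper's body (76 mm by 85 mm) begins 54 mm behind the grasp point. The pads swing forward as they close: fully open they stand 13 mm farther back than shut.
Start: joints at [1.141, 0.48, 1.596, -0, 1.065, -0.047], TCP at [0.243, 0.603, 0.256] pointing down, gripper open.
Joint ranges: [-2.75, 2.75], [-0.82, 2.05], [0.23, 2.67], [-1.56, 4.7], [0.09, 2.69], [-2.92, 2.92]. Speed limits (rad/s): [1.89, 1.89, 2.39, 3.01, 3.01, 3.01].

INTERFACE

Orientations are given as a unit quaternion [w, x, y, z].
In Python, from cell import bot gives the robot as it stands.
- The arm moves only by the tool arm_command, never from a script. Its argument "targets" is a list that holds one entry, the list of rows, each a list of 6 numbers: the shift along the tool's x, y, z in units of 25 mm (1.0 is 25 mm), then the turn, a rotation vector about the tool's x, y, z in units of 6 degrees (1.0 is 6 degrees). A call has 1 to 20 rows; each row shifts and turns the commanded pose from where the row before left it, along the tool's axes as they then stand; what a row does not reach is not made up. A row lasts 1/8 s, in which the tool goes at most 62.5 mm and 10.7 degrees, less where a joint would pass 70% of its speed; a pose out of reach is approached as far as the arm can. A call is refused whole if a number of a shift passes 1 or a number of a turn 1, either way. A call with a gripper value outside its range is refused whole. "gripper" is the finger opening in mm, from 0 to 85.4, set as the call begins (left out, the last holds). The fingers move at their own pace and stop on an object; "grip_force" is the grip in N (left out, the last holds). Time passes only in rows, so rows that do not move let the fingers close. It gives the time, the measured TCP pose, the force, the opening and the grip force at its end, in the units of the state.
- bot.sense(): the state, without advancing time (a new reading comes with each control period).
- bot.capture(name): name is "scene" or "top" or "wrist"; returns a dict with "color" (400x640x3 uint8, red, green, blue), "fov_y" (degrees; the focal length in pixels is half the picture's height over the tangent of half this angle, whatever the lens; pixels are square), "cx", "cy" (the principal point, pixels), "eye" and "attitude" of the camera in the world. Camera axes: x right, y down, z forward; pixel columns grow to the right and rows downward; lengths in m; the calibration is good to about 2 mm. A picture is of the moment at which its call begins. There is no depth.
- bot.finish_job(): hands the job in; it is judged then, once.
The state is a dict: "clock": time; "qpos": joint angles; "joint_vel": joint speeds; "joint_torque": joint torques, N m; "tcp_pos": TCP position; "ee_rot": TCP orientation; "wrist_force": force on the tool from outside, world axes, zero at the start; "ft_torque": the same for the moment, N m; "finger_gap": opening from 0.0 (shut) to 1.0 (fully open); "finger_force": force on a finger pad.
Only numpy, scipy, OpenCV 4.12 (cv2) and the standard library are available. Lean on these libraries where they do the work, as an engineer would, in place of code of your own. Each camera call takes 0.05 s, during which the arm holds its last target. There are 200 camera calls.

## Working session

There is one attempt and no reset: what is moved stays moved. The work goes in short steps, Python scripts to look and compute and a tool call to move; the robot and the scene stay as the last step left them, time stands still between calls to the robot, and variables do not carry over. Pictures are saved under pics/ and viewed, at most 10 in all, crops included, and the job is handed in when it is done.

Besides the shell and the picture viewer there is one more tool, called after "Call:" as name(argument=value, ...), one argument or row to a line, values as JSON. arm_command: Moves the arm, as the interface text tells. Its arguments: {"type":"object","properties":{"targets":{"type":"array"},"gripper":{"type":"number"},"grip_force":{"type":"number"}},"required":["targets"]}

```bash
mkdir -p pics; python3 - <<'E'
from cell import bot
import cv2
for n in ("top","scene"):
    c=bot.capture(n); cv2.imwrite(f"pics/{n}.png",c["color"][:,:,::-1])
    print(n,c["fov_y"],c["cx"],c["cy"],c["eye"],c["attitude"])
s=bot.sense(); print(s["clock"],s["tcp_pos"],s["ee_rot"],s["finger_gap"])
E
```

```text
top 47.83914770358594 317.6859524378704 198.80538460516752 [0.4864211  0.34031978 0.92780544] [ 0.03180766 -0.69758016  0.71434976 -0.04554782]
scene 57.269513814596266 317.33920499404763 199.94527696632593 [ 0.20671161 -0.30793591  0.49303051] [-0.49107265  0.83496185 -0.21561879  0.12326758]
0.1 [0.24260949 0.60265425 0.25572486] [-1.28763927e-04  1.90223702e-01  9.81740613e-01 -5.43744950e-04] 1.0014980710876005
```

View pics/top.png

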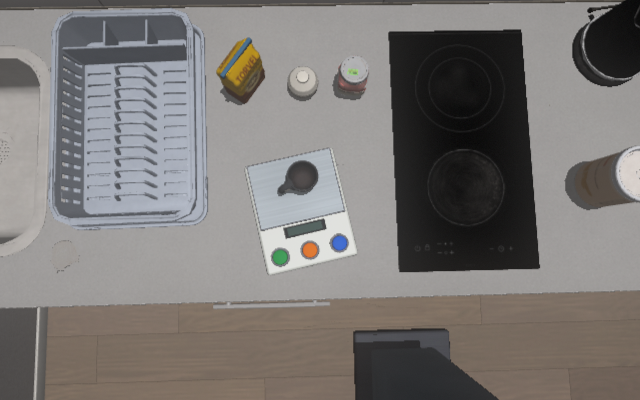

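View pics/scene.png

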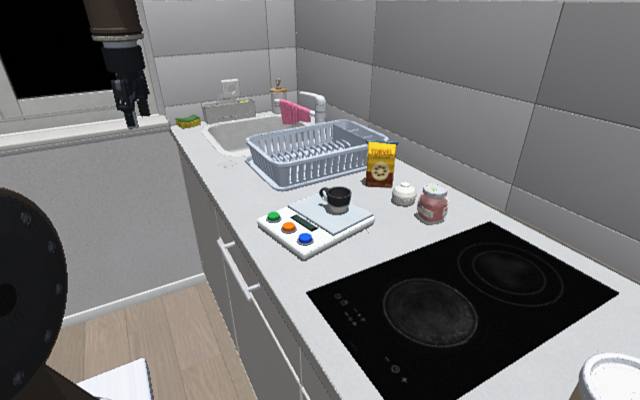

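The top view shows green at about (280,257), orange at (310,250), blue at (339,242) and the cup at (300,178), behind the keys. The scene view shows the same layout.

```bash
cat > h.py <<'E'
from cell import bot
import cv2, numpy as np
from scipy.spatial.transform import Rotation as R
def quat(q): return R.from_quat(np.roll(q,-1))
def key(c,hue,z=0.038):
    hsv=cv2.cvtColor(c["color"],cv2.COLOR_RGB2HSV)
    m=cv2.inRange(hsv,(hue[0],120,60),(hue[1],255,255))
    n,_,st,ce=cv2.connectedComponentsWithStats(m)
    out=[]
    for i in range(1,n):
        if st[i,4]<60: continue
        f=200/np.tan(np.radians(c["fov_y"]/2))
        d=quat(c["attitude"]).apply([(ce[i,0]-c["cx"])/f,(ce[i,1]-c["cy"])/f,1])
        p=c["eye"]+d*(z-c["eye"][2])/d[2]
        out.append((st[i,4],ce[i].round(1),p.round(4)))
    return out
H=dict(green=(50,85),orange=(6,17),blue=(105,125))
E
python3 - <<'E'
from h import *
for n in ("top","scene"):
    c=bot.capture(n)
    for k in H: print(n,k,key(c,H[k]))
s=bot.sense(); print(quat(s["ee_rot"]).as_matrix().round(4))
E
```

```text
top green [(np.int32(153), array([279.7, 256.8]), array([0.4717, 0.3988, 0.038 ]))]
top orange [(np.int32(170), array([309.5, 249.7]), array([0.484 , 0.3403, 0.038 ]))]
top blue [(np.int32(165), array([339.2, 242.6]), array([0.4965, 0.2817, 0.038 ]))]
scene green [(np.int32(84), array([273.1, 215.9]), array([0.468 , 0.3915, 0.038 ]))]
scene orange [(np.int32(246), array([378.7, 180.7]), array([0.8002, 0.4208, 0.038 ])), (np.int32(96), array([288.2, 226.4]), array([0.4804, 0.3329, 0.038 ]))]
scene blue [(np.int32(112), array([304.8, 237.8]), array([0.4928, 0.275 , 0.038 ]))]
[[-9.276e-01  3.735e-01 -3.000e-04]
 [ 3.735e-01  9.276e-01 -7.000e-04]
 [ 0.000e+00 -8.000e-04 -1.000e+00]]
```

Call:
arm_command(
  targets=[
    [[-0.72,-0.26,0.38,0,0,0],[-0.72,-0.26,0.38,0,0,0],[-0.72,-0.26,0.38,0,0,0],[-0.72,-0.26,0.38,0,0,0],[-0.72,-0.26,0.38,0,0,0],[-0.72,-0.26,0.38,0,0,0],[-0.72,-0.26,0.38,0,0,0],[-0.72,-0.26,0.38,0,0,0],[-0.72,-0.26,0.38,0,0,0],[-0.72,-0.26,0.38,0,0,0],[-0.72,-0.26,0.38,0,0,0],[-0.72,-0.26,0.38,0,0,0],[-0.72,-0.26,0.38,0,0,0],[-0.72,-0.26,0.38,0,0,0],[-0.72,-0.26,0.38,0,0,0],[-0.72,-0.26,0.38,0,0,0],[0,0,0,0,0,0],[0,0,0,0,0,0]],
  ],
  gripper=0,
)

```text
clock: 2.45
tcp_pos: [0.4711, 0.3989, 0.1043]
ee_rot: [-0.0, 0.19, 0.982, 0.0]
wrist_force: [-0.3, 0.2, 0.5]
finger_gap: -0.004
finger_force: 0.0
```

```bash
python3 - <<'E'
from h import *
s=bot.sense(); print(s["clock"],s["tcp_pos"],s["wrist_force"],s["finger_gap"])
M=quat(s["ee_rot"]); g=np.array([.4712,.3980,.057])
print(M.inv().apply(g-s["tcp_pos"])/.025)
cv2.imwrite("pics/w.png",bot.capture("wrist")["color"][:,:,::-1])
E
```

```text
2.45 [0.47108717 0.39894246 0.1043088 ] [-0.34697841  0.21883527  0.47850805] -0.004487439259480293
[-0.0185213  -0.0333324   1.89234882]
```

View pics/w.png

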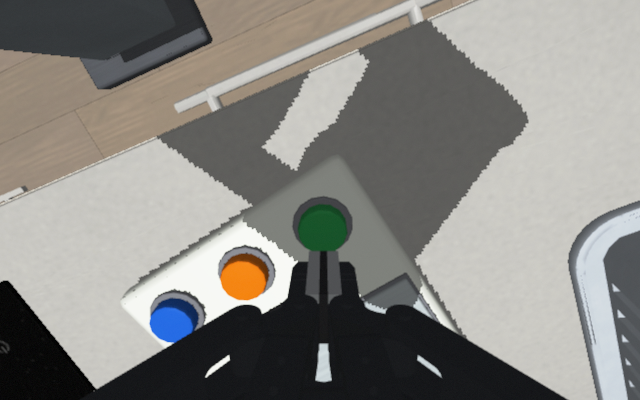

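The wrist view has the shut fingertips in line with the green key (323,227), and the orange key well clear at (243,275). I'll descend now.

Call:
arm_command(
  targets=[
    [[0,0,0.5,0,0,0],[0,0,0.5,0,0,0],[0,0,0.4,0,0,0],[0,0,0.2,0,0,0],[0,0,0.1,0,0,0],[0,0,0.1,0,0,0],[0,0,0,0,0,0],[0,0,0,0,0,0]],
  ],
)

```text
clock: 3.5
tcp_pos: [0.4711, 0.3989, 0.0595]
ee_rot: [0.0, 0.19, 0.982, 0.0]
wrist_force: [-2.6, -0.5, 2.4]
finger_gap: 0.002
finger_force: 1.3
```

Call:
arm_command(
  targets=[
    [[0,0,0.08,0,0,0],[0,0,0.06,0,0,0],[0,0,0,0,0,0],[0,0,0,0,0,0]],
  ],
)

```text
clock: 4.0
tcp_pos: [0.4713, 0.3991, 0.0568]
ee_rot: [0.0, 0.19, 0.982, 0.0]
wrist_force: [-4.8, -3.6, 19.8]
finger_gap: -0.001
finger_force: 10.0
```

Firm stop reached at 20 N. I'll release and move over to blue.

Call:
arm_command(
  targets=[
    [[0,0,-0.3,0,0,0],[0,0,-0.6,0,0,0],[0,0,-0.6,0,0,0],[0,0,-0.4,0,0,0],[0,0,0,0,0,0],[-0.45,-0.67,0,0,0,0],[-0.45,-0.67,0,0,0,0],[-0.45,-0.67,0,0,0,0],[-0.45,-0.67,0,0,0,0],[-0.45,-0.67,0,0,0,0],[-0.45,-0.67,0,0,0,0],[0,0,0,0,0,0],[0,0,0,0,0,0]],
  ],
)

```text
clock: 5.62
tcp_pos: [0.4963, 0.2805, 0.1034]
ee_rot: [0.0, 0.19, 0.982, 0.0]
wrist_force: [0.1, 0.0, -0.0]
finger_gap: -0.0
finger_force: 0.0
```

```bash
python3 - <<'E'
from h import *
s=bot.sense(); print(s["clock"],s["tcp_pos"],s["wrist_force"])
print(quat(s["ee_rot"]).inv().apply(np.array([.496,.281,.057])-s["tcp_pos"])/.025)
cv2.imwrite("pics/w2.png",bot.capture("wrist")["color"][:,:,::-1])
E
```

```text
5.625 [0.49634728 0.28054511 0.10339532] [ 0.05148044  0.03047549 -0.0363388 ]
[0.01998517 0.01108242 1.85581335]
```

View pics/w2.png

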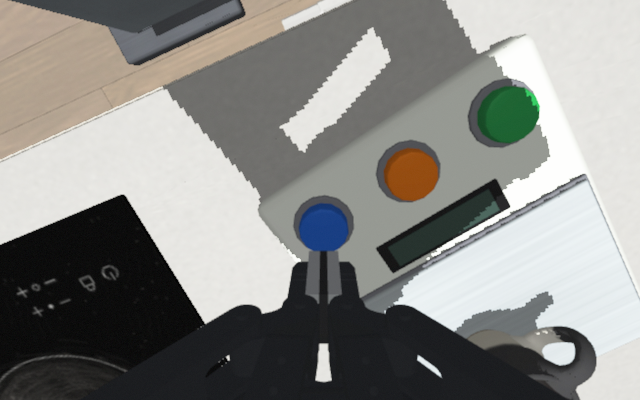

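The fingertips are in line with the blue key (323,227). Green is back up, and the cup is clear at lower right.

Call:
arm_command(
  targets=[
    [[0,0,0.5,0,0,0],[0,0,0.5,0,0,0],[0,0,0.4,0,0,0],[0,0,0.2,0,0,0],[0,0,0.1,0,0,0],[0,0,0.1,0,0,0],[0,0,0.08,0,0,0],[0,0,0.02,0,0,0],[0,0,0,0,0,0],[0,0,0,0,0,0]],
  ],
)

```text
clock: 6.92
tcp_pos: [0.4961, 0.2805, 0.0567]
ee_rot: [0.0, 0.19, 0.982, 0.0]
wrist_force: [-6.5, -2.4, 18.8]
finger_gap: 0.005
finger_force: 9.5
```

Call:
arm_command(
  targets=[
    [[0,0,-0.3,0,0,0],[0,0,-0.6,0,0,0],[0,0,-0.8,0,0,0],[0,0,-0.8,0,0,0],[0,0,-0.8,0,0,0],[0,0,-0.5,0,0,0],[0,0,0,0,0,0],[0,0,0,0,0,0],[0,0,0,0,0,0],[0,0,0,0,0,0]],
  ],
)

```text
clock: 8.18
tcp_pos: [0.4959, 0.2804, 0.1503]
ee_rot: [-0.0, 0.19, 0.982, -0.0]
wrist_force: [-0.0, 0.5, 1.0]
finger_gap: -0.001
finger_force: 0.0
```

```bash
python3 - <<'E'
from h import *
cv2.imwrite("pics/w3.png",bot.capture("scene")["color"][:,:,::-1])
s=bot.sense(); print(s["clock"],s["tcp_pos"],s["wrist_force"])
E
```

```text
8.225 [0.49595166 0.28037412 0.15036169] [ 0.14015885 -0.33771134  0.20332583]
```

View pics/w3.png

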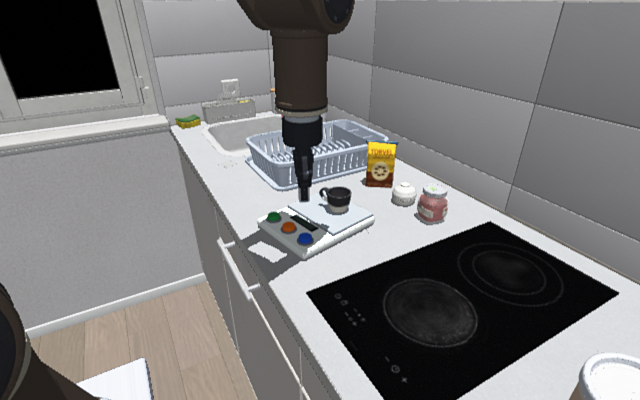

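The gripper is clear above the scale, the three keys at (273,216), (288,227) and (305,239) are up, and the cup at (338,198) hasn't moved.

```bash
python3 -c "
from cell import bot
print(bot.finish_job())"
```

```text
the job is handed in; nothing more can be done
None
```

I pressed the green key and then the blue key to their stops and let both spring back; the orange key and the cup were not touched, and the job is handed in (no verdict was returned).

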